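# Register a blank and poise the centre punch over its mark

### The job

Get ready to punch the blue-dyed blank: first slide it along the jig plate, without lifting it off, until it sits squarely home against both the yellow back fence and the yellow end stop. Then draw the brass centre punch out of its sloping rack, turn it upright with the point down, and hold it poised with the point about 5 cm above the yellow dot on the blank, touching nothing. Finish while still holding it there, steady, and leave the other tools and the loose things on the bench where they are.

Things in the scene. Friction and masses are not known exactly. Their poses are not given: they have to be found in the camera images.
- jig: Marking jig, fixed to the bench: dark steel plate 170 (x) x 220 (y) x 10 mm thick, two yellow bars on it. Origin at the centre of its underside, z up, yaw within 20 degrees of the world. With the blank fully home its centre is at x = +38, y = +35 mm and its dot at x = +34, y = +57 mm in this frame, and the blank is parallel to it. The -x and -y sides are open.
- jig_fence (a point): Yellow back fence of the jig, 12 mm high on the plate (22 mm above the bench), 14 mm thick, running 150 mm along the jig's y. This point: middle of the length of its face that looks to the jig's -x, at half height; x = +66, y = +20 mm in the jig's frame. The blank's long +x side goes flat against it. Axes as the jig's.
- jig_stop (a point): Yellow end stop of the jig, 12 mm high on the plate, 14 mm thick, running 70 mm along the jig's x. This point: middle of the length of its face that looks to the jig's -y, at half height; x = +25, y = +90 mm in the jig's frame. The blank's +y end goes against it. Axes as the jig's.
- blank_center (a point): Centre (half-way up) of the loose blank, an aluminium bar 56 (its x) x 110 (its y) x 16 mm, about 0.3 kg, top dyed blue, lying flat on the jig plate (underside 10, top 26 mm above the bench). z up. It starts within 15 degrees of the jig's axes, its nearest corner at least 5 mm short of the back fence and of the end stop, its centre up to 30 and 45 mm short of home.
- blank_mark (a point): The mark: a yellow dot 9 mm across where two white lines cross on the blank's top face, 26 mm above the bench, 4 mm to the blank's -x and 22 mm to its +y from its centre. Axes as the blank's.
- rack: Wooden tool rack, fixed to the bench, about 105 (x) x 255 (y) mm; origin at the centre of its underside, z up, yaw within 20 degrees of the world. A sloping board 36 mm thick has three 15 mm holes in a row along the rack's y, 80 mm apart, each holding a tool that leans 35 degrees from vertical: cap towards the rack's -x (the robot), point down towards +x. Side cheeks 90 mm high.
- rack_hole (a point): Mouth of the rack's middle hole on the board's upper face, 100 mm straight above the rack's origin; the outer two are 80 mm to either side along the rack's y. Axes as the rack's.
- punch_grip (a point): Middle of the grip of the centre punch, on its axis: round brass body 22 mm across, 85 mm long, steel bands, steel cap 7 mm high. It sits loosely in any of the three holes, the brass resting on the board (this point 45 mm along the axis from the board's face). z runs along the punch from point to cap. About 0.14 kg. Draw it straight along its axis: shank and point below the brass are 75 mm long.
- punch_tip (a point): The point of the punch, on its axis, 120 mm from point punch_grip (away from the cap), axes as for punch_grip.
- scriber: Another tool of the same size and shape with a red body, in another hole of the rack; leave alone. Origin on its axis at the lower end of the red body, on the board's upper face; z towards its cap.
- deburrer: Another tool of the same size and shape with a blue body, in the remaining hole of the rack; leave alone. Origin as for the scriber.
- dye_jar_center (a point): Centre of a small round jar 52 mm across and 70 mm high standing loose on the bench beyond the work; leave alone.
- collet_center (a point): Centre of a loose steel collet 42 mm across and 48 mm high standing on the bench beyond the work; leave alone.
Mind the look-alikes: they are no part of the job. There is more than one size of the part that bears punch_grip; the job needs the largest. Of the things that look like the part that bears blank_center, the smallest one is meant.

How it is judged:
By the outcome, as a careful person would: the job done as asked, in the order asked, and still so for the second after the job is handed in, while the arm keeps its last pose, push and grip.
It also fails if it takes over 72 s, if anything falls off the work surface, if the arm or the gripper's body presses on something with over 40 N, if the wrist force passes 120 N, or if a joint passes its speed limit or range.

### The arm

A 7-joint arm with a two-finger parallel gripper is mounted at the origin on the work surface. World frame = base frame: x ahead of the robot, y to its left, z up, the work surface at z = 0. Lengths are in m, angles in rad, forces in N, time in s.
With the tool pointing down it reaches from about 0.35 to 0.9 m from the base axis. Payload 8.1 kg.
Tool frame: the origin (TCP) lies between the finger pads; the fingertips stand 25 mm ahead of it and the grasp point (between the pads) lies 6 mm ahead of it; z points along the fingers, y is the direction in which the jaws open and shut (so a half turn about z gives the same grasp; the last joint's range is limited). The gripper opens to 92 mm and grips with 3 to 60 N. Pads are 19 mm wide; open, the fingers measure 130 mm over their backs; the gripper's body (75 mm by 190 mm) begins 47 mm behind the grasp point.
Start: joints at [1.026, 0.434, 0.025, 1.573, -0.012, 1.134, -0.075], TCP at [0.267, -0.565, 0.252] pointing down, gripper open.
Joint ranges: [-2.62, 2.62], [-0.44, 2.09], [-1.27, 1.32], [0.08, 2.57], [-1.32, 4.46], [0.12, 2], [-2.74, 2.74]. Speed limits (rad/s): [2.22, 2.22, 3.01, 3.01, 3.14, 3.14, 3.14].

### API

Orientations are given as a rotation vector (axis times angle).
In Python, from cell import * gives the robot as it stands.
- The arm moves only by the shell command python3 -m jog 'ROWS' [FORCE]. ROWS is JSON, one flat list of numbers, 5 for each row, row after row: the finger opening in mm, from 0 to 91.8, then the shift along the tool's x, y, z in units of 40 mm (1.0 is 40 mm), then the turn about the tool's z in units of 6 degrees (1.0 is 6 degrees). A call has 1 to 20 rows; each row shifts and turns the pose as measured when the row begins, along the tool's axes as they then stand; what a row does not reach is not made up. A row lasts 1/12 s, in which the tool goes at most 41.7 mm and 7.16 degrees, less where a joint would pass 70% of its speed; a pose out of reach is approached as far as the arm can. A call is refused whole if a number of a shift passes 1 or a number of a turn 1, either way. A call with a gripper value outside its range is refused whole. The fingers move at their own pace and stop on an object; FORCE is the grip in N (left out, the last holds). Time passes only in rows, so rows that do not move let the fingers close. It gives the time, the measured TCP pose, the force and the opening at its end, in the units of the state.
- observe(): the state, without advancing time (a new reading comes with each control period).
- get_image(name): name is "scene" or "top"; returns the picture (384x512x3 uint8, red, green, blue); there is no depth.
- camera_params(name): a dict with "intrinsics" (3x3 intrinsics, pixels), "xyz" and "orientation" of the camera in the world. Camera axes: x right, y down, z forward; pixel columns grow to the right and rows downward; lengths in m; the calibration is good to about 2 mm. A picture is of the moment at which its call begins. camera_params takes no time and is no camera call.
- sign_off(): hands the job in, once; it reports no verdict.
The state is a dict: "clock": time; "joints": joint angles; "dq": joint speeds; "joint_efforts": joint torques, N m; "position": TCP position; "ee_rot": TCP orientation; "force": force on the tool from outside, world axes, zero at the start; "ft_torque": the same for the moment, N m; "width": opening from 0.0 (shut) to 1.0 (fully open).
Only numpy, scipy, OpenCV 4.12 (cv2) and the standard library are available. Lean on these libraries where they do the work, as an engineer would, in place of code of your own. Each camera call takes 0.05 s, during which the arm holds its last target. There are 200 camera calls.

## Working session

There is one attempt and no reset: what is moved stays moved. The work goes in short steps, Python scripts to look and compute and a shell command to move; the robot and the scene stay as the last step left them, time stands still between calls to the robot, and variables do not carry over. Pictures are saved under pics/ and viewed, about 8 in all and at most 12, crops included, and the job is handed in when it is done.

```bash
ls; mkdir -p pics; python3 - <<'E'
from cell import *
import cv2
print(observe())
for n in("scene","top"):
    im=get_image(n); cv2.imwrite(f"pics/{n}0.png",im[:,:,::-1]); print(n,camera_params(n))
a=cv2.imread("pics/scene0.png");b=cv2.imread("pics/top0.png")
E
```

```text
pics
{'clock': 0.0, 'joints': array([ 1.02639068,  0.43524252,  0.02498443,  1.57409408, -0.01160173,
        1.1340158 , -0.07509913]), 'dq': array([-1.60642147e-03,  7.50540278e-04, -8.01258926e-05,  1.48611402e-03,
       -1.11468528e-04,  1.63408455e-04,  1.37765271e-03]), 'joint_efforts': array([-9.13487256e-04, -6.67846084e+01,  9.84486043e-01, -3.14454782e+01,
       -6.05652016e-02,  4.30011889e-02,  2.42978986e-04]), 'position': array([ 0.26697383, -0.56458176,  0.25093411]), 'ee_rot': array([-3.06378095e+00, -6.87897101e-01,  7.82409634e-04]), 'force': array([-0.65195636,  0.49798914, -0.70477958]), 'ft_torque': array([ 0.08137788, -0.00205538, -0.02810037]), 'width': 0.9992799724987519}
scene {'intrinsics': array([[428.26277443,   0.        , 253.6863077 ],
       [  0.        , 428.26277443, 188.8318403 ],
       [  0.        ,   0.        ,   1.        ]]), 'xyz': array([ 1.01970235, -0.4131691 ,  0.99070647]), 'orientation': array([-2.3726608 , -1.03477662,  0.33464447])}
top {'intrinsics': array([[363.39235156,   0.        , 255.92882895],
       [  0.        , 363.39235156, 191.71577904],
       [  0.        ,   0.        ,   1.        ]]), 'xyz': array([ 0.4608827 , -0.05091179,  0.94415704]), 'orientation': array([-2.18574497,  2.12746843, -0.07802206])}
```

View pics/scene0.png

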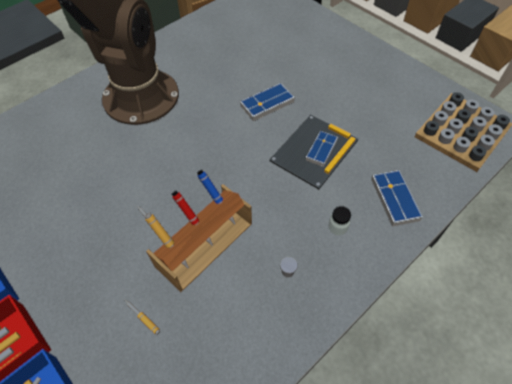

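View pics/top0.png

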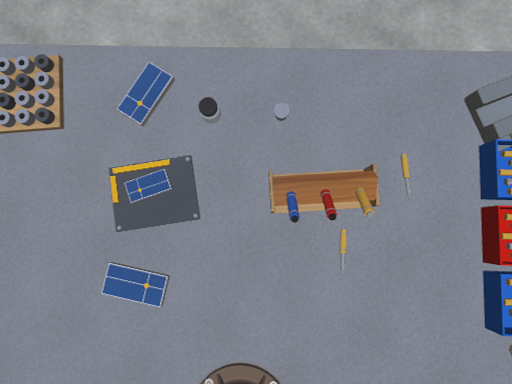

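The top view shows the jig at about (155,193) with the small blank at (148,186). The rack is at (325,190), with the brass punch in the right-hand hole, cap near (363,195). The bigger blue bars and the small brass tools lying on the bench are decoys.

```bash
cat > h.py <<'E'
import numpy as np, cv2
from cell import *
from scipy.spatial.transform import Rotation as R
def ray(n,uv):
    c=camera_params(n); K=c["intrinsics"]; M=R.from_rotvec(c["orientation"]).as_matrix()
    return c["xyz"], M@np.linalg.inv(K)@np.array([uv[0],uv[1],1.])
def plane(n,uv,z):
    o,d=ray(n,uv); return o+d*(z-o[2])/d[2]
def proj(n,P):
    c=camera_params(n); M=R.from_rotvec(c["orientation"]).as_matrix()
    p=c["intrinsics"]@(M.T@(np.asarray(P)-c["xyz"])); return p[:2]/p[2]
def tri(uv1,uv2,n1="top",n2="scene"):
    a,d=ray(n1,uv1); b,e=ray(n2,uv2)
    s=np.linalg.lstsq(np.c_[d,-e],b-a,rcond=None)[0]
    p,q=a+d*s[0],b+e*s[1]; return (p+q)/2,np.linalg.norm(p-q)
def hsv(im): return cv2.cvtColor(im,cv2.COLOR_BGR2HSV)
def blobs(m,amin=5):
    n,l,s,c=cv2.connectedComponentsWithStats(m.astype(np.uint8))
    return [(c[i].round(1),int(s[i,4]),l==i) for i in range(1,n) if s[i,4]>=amin]
E
python3 - <<'E'
from h import *
for n in("top","scene"):
    im=cv2.imread(f"pics/{n}0.png");H=hsv(im)
    y=(H[...,0]>14)&(H[...,0]<34)&(H[...,1]>130)&(H[...,2]>110)
    b=(H[...,0]>100)&(H[...,0]<125)&(H[...,1]>120)
    r=((H[...,0]<6)|(H[...,0]>174))&(H[...,1]>150)
    for k,m in(("y",y),("b",b),("r",r)):
        for c,a,mm in blobs(m,8):
            q=cv2.minAreaRect(np.argwhere(mm)[:,::-1].astype(np.float32))
            print(n,k,c,a,np.round(q[0],1),np.round(q[1],1),round(q[2],1))
a=cv2.imread("pics/top0.png")
A=cv2.resize(a[150:240,100:210],None,fx=5,fy=5,interpolation=cv2.INTER_CUBIC)
B=cv2.resize(a[155:245,260:390],None,fx=5,fy=5,interpolation=cv2.INTER_CUBIC)
cv2.imwrite("pics/A.png",A)
s=cv2.imread("pics/scene0.png")
C=cv2.resize(s[160:290,130:260],None,fx=4,fy=4,interpolation=cv2.INTER_CUBIC)
cv2.imwrite("pics/B.png",B);cv2.imwrite("pics/C.png",C)
E
```

```text
top y [139.4 102.6] 13 [139.5 102.5] [3. 3.] 90.0
top y [507.6 153.5] 44 [507.5 153.5] [5. 7.] 90.0
top y [140.8 166.1] 335 [140.8 166.1] [ 5.9 57.7] 80.9
top y [404.7 165.2] 78 [404.7 165.1] [14.5  5.1] 82.9
top y [505.4 172. ] 61 [505. 172.] [ 4. 12.] 90.0
top y [406.1 175.6] 14 [406.3 175.6] [2.2 5.1] 76.0
top y [113.9 188.9] 161 [113.9 189. ] [26.6  5.9] 83.3
top y [358.8 189. ] 27 [358.7 189.3] [3.8 9.8] 66.0
top y [363.4 198.6] 143 [363.1 199. ] [17.1 10.2] 68.2
top y [367.7 209.8] 40 [367.8 210.1] [6.3 9.4] 63.4
top y [508.8 216.5] 32 [508.5 216.5] [5. 5.] 90.0
top y [343.  230.5] 10 [343.  230.5] [1. 4.] 90.0
top y [343.  240.8] 77 [343.  240.5] [15.  4.] 90.0
top y [506.7 235.5] 57 [506.5 235.5] [5. 9.] 90.0
top y [342.4 251.4] 13 [342.5 251. ] [2. 5.] 90.0
top y [510.2 281.9] 13 [510. 282.] [4. 2.] 90.0
top y [146.2 285.1] 17 [146.5 285. ] [4. 3.] 90.0
top y [507.8 301.5] 42 [507.5 301.5] [5. 7.] 90.0
top b [143.9  82. ] 528 [143.9  82.1] [13.9 38. ] 33.7
top b [155.7  89.3] 378 [155.6  89.4] [10.  38.3] 34.2
top b [127.9 105.8] 209 [128.  105.8] [13.6 15.3] 33.7
top b [139
[... 1861 characters left out ...]
201.7 174.9] [4.9 7.6] 63.4
scene b [394.8 177.7] 149 [394.8 178.1] [14.3 12.1] 63.4
scene b [381.5 180.3] 102 [381.4 180.3] [12.5  8.5] 63.4
scene b [210.4 187.7] 176 [210.4 187.9] [21.9  8. ] 56.3
scene b [405.7 200.9] 450 [405.6 201.2] [36.5 13.3] 64.8
scene b [392.4 203.7] 310 [392.4 203.5] [35.2  9.4] 65.6
scene b [218.3 199.9] 25 [218.3 200. ] [3.4 6.7] 59.0
scene b [  5.5 287.1] 248 [  2.6 287.7] [34.4 15.5] 57.8
scene b [ 38.9 370.8] 1326 [ 35.5 366. ] [34. 71.] 90.0
scene r [176.6 195.9] 37 [176.8 195.8] [4.9 7.1] 45.0
scene r [186. 209.] 162 [186.  208.9] [21.8  7.4] 54.0
scene r [195.1 221.1] 28 [195.2 221. ] [3.8 7.8] 50.2
scene r [ 18.9 333.7] 1908 [  7.9 334.9] [68.2 58.1] 59.7
```

View pics/A.png

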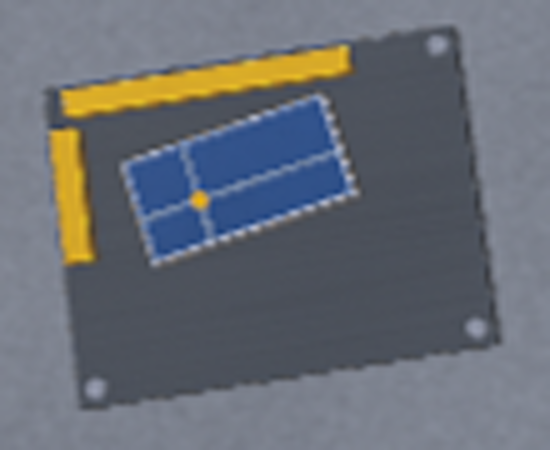

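View pics/B.png

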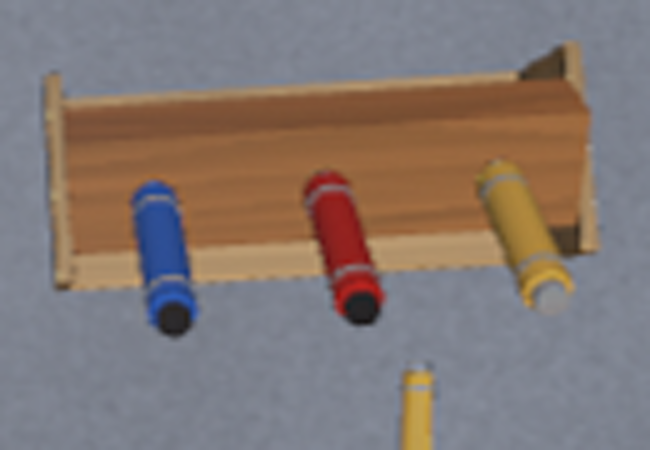

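View pics/C.png

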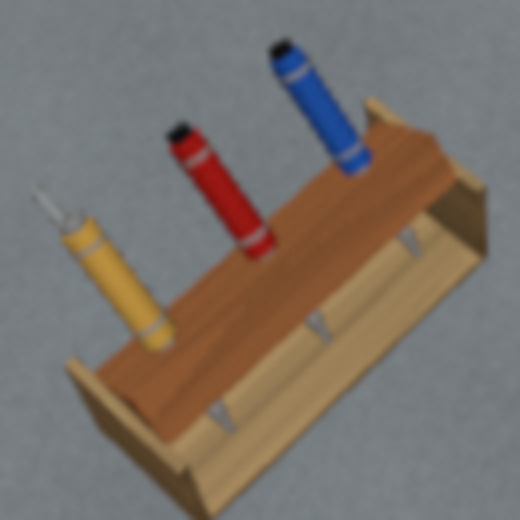

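```bash
python3 - <<'E'
from h import *
f=lambda l,s,o:[np.array(p)/s+o-0.4 for p in l]
pl=[plane("top",u,.010) for u in f([(47,90),(457,27),(500,343),(80,408)],5,(100,150))]
bl=[plane("top",u,.026) for u in f([(122,162),(323,97),(355,192),(153,263)],5,(100,150))]
for n,q in(("plate",pl),("blank",bl)):
    print(n,np.round(q,4).tolist(),"sides",[round(np.linalg.norm(q[i]-q[i-1]),4) for i in range(4)],"c",np.mean(q,0).round(4))
    v=q[0]+q[3]-q[1]-q[2]; print(" yaw",np.degrees(np.arctan2(-v[0],v[1])))
    v=q[0]+q[1]-q[2]-q[3]; print(" yaw2",np.degrees(np.arctan2(v[1],v[0])))
m=plane("top",(100+199/5-.4,150+200/5-.4),.026);print("mark",m)
T=f([(174,318),(361,307),(549,296)],5,(260,155));S=f([(281,48),(180,133),(72,222)],4,(130,160))
caps=[]
for a,b in zip(T,S): p,e=tri(a,b); caps.append(p); print("cap",p.round(4),e)
T=f([(153,186),(325,177),(496,166)],5,(260,155));S=f([(357,168),(261,252),(163,344)],4,(130,160))
for a,b,c in zip(T,S,caps):
    p,e=tri(a,b); d=c-p; print("low",p.round(4),e,np.linalg.norm(d),"tilt",np.degrees(np.arccos(d[2]/np.linalg.norm(d))),"az",np.degrees(np.arctan2(d[1],d[0])))
d=caps[0]-caps[2];print("rack yaw",np.degrees(np.arctan2(-d[0],d[1])),np.linalg.norm(d))
E
```

```text
plate [[0.6082, 0.3647, 0.01], [0.6468, 0.1495, 0.01], [0.4821, 0.1196, 0.01], [0.4426, 0.336, 0.01]] sides [np.float64(0.168), np.float64(0.2186), np.float64(0.1674), np.float64(0.2199)] c [0.5449 0.2424 0.01  ]
 yaw 10.257280730770463
 yaw2 10.076676831503647
blank [[0.5691, 0.316, 0.026], [0.6054, 0.2137, 0.026], [0.5567, 0.1946, 0.026], [0.5176, 0.2966, 0.026]] sides [np.float64(0.0551), np.float64(0.1085), np.float64(0.0524), np.float64(0.1093)] c [0.5622 0.2552 0.026 ]
 yaw 20.259214975307167
 yaw2 21.013884249497586
mark [0.55052471 0.27484512 0.026     ]
cap [ 0.4839 -0.1116  0.1706] 0.0005423228705957158
cap [ 0.4905 -0.191   0.169 ] 0.0013014326127555942
cap [ 0.4972 -0.2704  0.1689] 0.001982638484150559
low [ 0.5452 -0.1081  0.1049] 0.005627153373636208 0.08995662162355117 tilt 43.07637079466853 az -176.73332114205328
low [ 0.5514 -0.1874  0.1049] 0.005770839755808341 0.08847690358017446 tilt 43.55316543282188 az -176.65208395245813
low [ 0.5591 -0.2661  0.1026] 0.004765958040369084 0.09073207150465513 tilt 43.12315137540387 az -176.035366443444
rack yaw 4.796537496326588 0.15931707223258057
```

Both fits check out: the plate sides come to 168 x 219 mm and the blank to 54 x 109 mm. The jig centre is (0.545, 0.242) at 10.2° yaw, and the blank sits about 19 and 25 mm short of home, turned +10° from the jig. The rack yaw is 4.8° and the holes are 80 mm apart. Next I move behind the blank's -x side.

```bash
cat > go.py <<'E'
# go.py x y z yaw_deg [jig]: shifts (40mm units) in tool axes AFTER the turn, and turn units; never moves
import sys; from h import *
JC=np.array([.545,.2424]);JY=10.2
def tojig(p): return R.from_euler('z',-JY,degrees=True).apply([p[0]-JC[0],p[1]-JC[1],p[2]])
s=observe();M=R.from_rotvec(s["ee_rot"]).as_matrix();p=s["position"]
yaw=np.degrees(np.arctan2(M[1,0],M[0,0]))
print("t",round(s["clock"],2),"p",p.round(4),"jig",tojig(p).round(4),"yaw",yaw.round(2),"tilt z",M[:,2].round(3),"F",s["force"].round(1),"w",round(s["width"]*91.8,1))
if len(sys.argv)>4:
    t=np.array([float(v) for v in sys.argv[1:4]]);y=float(sys.argv[4])
    if "jig" in sys.argv: t=R.from_euler('z',JY,degrees=True).apply(t)+[*JC,0]
    d=(y-yaw+180)%360-180
    a=np.radians(y);tx=np.array([np.cos(a),np.sin(a),0]);ty=np.array([np.sin(a),-np.cos(a),0])
    D=t-p;print("turn",round(-d/6,2),"units xyz",np.round([D@tx/.04,D@ty/.04,-D[2]/.04],2))
E
python3 go.py -.05 .010 .20 10.2 jig
```

```text
t 0.1 p [ 0.267  -0.5646  0.251 ] jig [-0.4165 -0.745   0.251 ] yaw 25.31 tilt z [-0.001  0.001 -1.   ] F [-0.7 -0.6 -0.2] w 92.2
turn 2.52 units xyz [  9.16 -18.88   1.27]
```

```bash
python3 -m jog '[30,0,0,0,0.84,30,0,0,0,0.84,30,0,0,0,0.84,30,0.2,-0.4,0,0,30,0.45,-0.9,0,0,30,0.45,-0.9,0,0,30,0.45,-0.9,0,0,30,0.45,-0.9,0,0,30,0.45,-0.9,0,0,30,0.45,-0.9,0,0,30,0.45,-0.9,0,0,30,0.45,-0.9,0,0,30,0.45,-0.9,0,0,30,0.45,-0.9,0,0,30,0.45,-0.9,0,0,30,0.45,-0.9,0,0,30,0.45,-0.9,0,0,30,0.45,-0.9,0,0,30,0.45,-0.9,0,0,30,0.2,-0.4,0,0]' 20; python3 go.py -.05 .010 .10 10.2 jig
```

```text
clock: 1.77
position: [0.4556, 0.0657, 0.2453]
ee_rot: [-3.128, -0.238, 0.013]
force: [-0.1, 0.2, 0.2]
width: 0.326
t 1.77 p [0.4556 0.0657 0.2453] jig [-0.1193 -0.1581  0.2453] yaw 8.69 tilt z [-0.008  0.004 -1.   ] F [-0.1  0.2  0.2] w 30.0
turn -0.25 units xyz [ 1.73 -4.2   3.63]
```

```bash
python3 -m jog '[30,0.35,-0.8,0.3,-0.25,30,0.35,-0.8,0.5,0,30,0.35,-0.8,0.5,0,30,0.35,-0.8,0.5,0,30,0.3,-0.7,0.5,0,30,0,-0.3,0.5,0,30,0,0,0.5,0,30,0,0,0.3,0,30,0,0,0,0,30,0,0,0,0]'; python3 go.py -.05 .010 .038 10.2 jig
```

```text
clock: 2.6
position: [0.4927, 0.2604, 0.0936]
ee_rot: [-3.12, -0.293, 0.013]
force: [0.3, -0.1, 0.4]
width: 0.325
t 2.6 p [0.4927 0.2604 0.0936] jig [-0.0483  0.0269  0.0936] yaw 10.72 tilt z [-0.009  0.007 -1.   ] F [ 0.3 -0.1  0.4] w 29.8
turn 0.09 units xyz [-0.04  0.42  1.39]
```

```bash
python3 -m jog '[30,0,0.2,0.4,0,30,0,0.2,0.4,0,30,0,0,0.3,0.1,30,0,0,0.12,0,30,0,0,0,0,30,0,0,0,0]'; python3 go.py -.05 .010 .038 10.2 jig
```

```text
clock: 3.1
position: [0.4987, 0.2437, 0.0485]
ee_rot: [-3.121, -0.271, 0.003]
force: [-0.3, -0.2, 0.4]
width: 0.328
t 3.1 p [0.4987 0.2437 0.0485] jig [-0.0453  0.0094  0.0485] yaw 9.94 tilt z [-0.003  0.009 -1.   ] F [-0.3 -0.2  0.4] w 30.1
turn -0.04 units xyz [-0.12 -0.01  0.26]
```

```bash
python3 -m jog '[30,0,0,0.15,0,30,0,0,0.1,0,30,0.1,0,0,0,30,0.15,0,0,0,30,0.15,0,0,0,30,0.15,0,0,0,30,0.15,0,0,0,30,0.15,0,0,0]'; python3 go.py .0005 .010 .038 10.2 jig
```

```text
clock: 3.77
position: [0.5356, 0.2518, 0.041]
ee_rot: [-3.119, -0.274, -0.001]
force: [-0.9, 0.2, 0.1]
width: 0.33
t 3.77 p [0.5356 0.2518 0.041 ] jig [-0.0076  0.0109  0.041 ] yaw 10.06 tilt z [-0.     0.011 -1.   ] F [-0.9  0.2  0.1] w 30.3
turn -0.02 units xyz [0.2  0.02 0.08]
```

```bash
python3 -m jog '[30,0.05,0,0.03,0,30,0.05,0,0.02,0,30,0.05,0,0,0,30,0.05,0,0,0,30,0.05,0,0,0,30,0.05,0,0,0]'; python3 go.py .0005 .010 .038 10.2 jig; python3 - <<'E'
from h import *
cv2.imwrite("pics/t1.png",get_image("top")[:,:,::-1])
E
```

```text
clock: 4.27
position: [0.5405, 0.2526, 0.0373]
ee_rot: [-3.124, -0.278, 0.024]
force: [-7.9, -1.8, 6.2]
width: 0.326
t 4.27 p [0.5405 0.2526 0.0373] jig [-0.0027  0.0108  0.0373] yaw 10.17 tilt z [-0.016  0.004 -1.   ] F [-7.9 -1.8  6.2] w 29.9
turn -0.0 units xyz [ 0.08  0.02 -0.02]
```

```bash
python3 -m jog '[30,0.08,0,0,0,30,0.1,0,-0.03,0,30,0.1,0,0,0]'; python3 go.py .0005 .010 .038 10.2 jig; python3 -m jog '[30,-0.4,0,0,0,30,-0.5,0,0,0,30,-0.4,0,-0.3,0,30,0,0.5,-0.5,0,30,0,0.8,-0.3,0,30,0,0.8,0,0,30,0,0.8,0,0,30,0,0.5,0,0,30,0,0.2,0,0]'; python3 go.py -.05 -.09 .08 10.2 jig;  python3 - <<'E'
from h import *
a=get_image("top")[:,:,::-1]
cv2.imwrite("pics/t2.png",cv2.resize(a[140:240,90:220],None,fx=5,fy=5,interpolation=cv2.INTER_CUBIC))
E
```

```text
clock: 4.57
position: [0.541, 0.2524, 0.0363]
ee_rot: [3.127, 0.284, -0.055]
force: [-14.8, -2.9, 11.8]
width: 0.327
t 4.57 p [0.541  0.2524 0.0363] jig [-0.0021  0.0105  0.0363] yaw 10.39 tilt z [-0.035 -0.005 -0.999] F [-14.8  -2.9  11.8] w 30.0
turn 0.03 units xyz [ 0.07  0.01 -0.04]
clock: 5.32
position: [0.5175, 0.1004, 0.0832]
ee_rot: [-3.127, -0.298, 0.05]
force: [0.5, 0.1, -0.2]
width: 0.327
t 5.32 p [0.5175 0.1004 0.0832] jig [-0.0522 -0.1348  0.0832] yaw 10.91 tilt z [-0.031 -0.003 -1.   ] F [ 0.5  0.1 -0.2] w 30.0
turn 0.12 units xyz [ 0.06 -1.12  0.08]
```

View pics/t2.png

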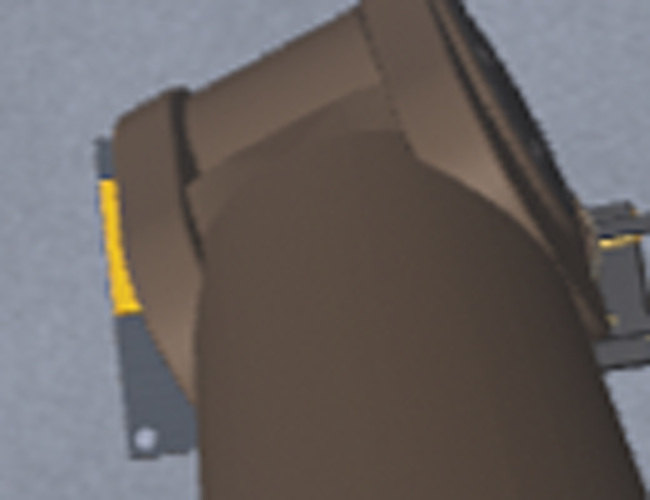

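The arm hides the jig in the top view, so I check in the scene view.

```bash
python3 - <<'E'
from h import *
a=get_image("scene")[:,:,::-1]
cv2.imwrite("pics/s2.png",cv2.resize(a[100:200,250:380],None,fx=5,fy=5,interpolation=cv2.INTER_CUBIC))
E
```

```text
(no output)
```

View pics/s2.png

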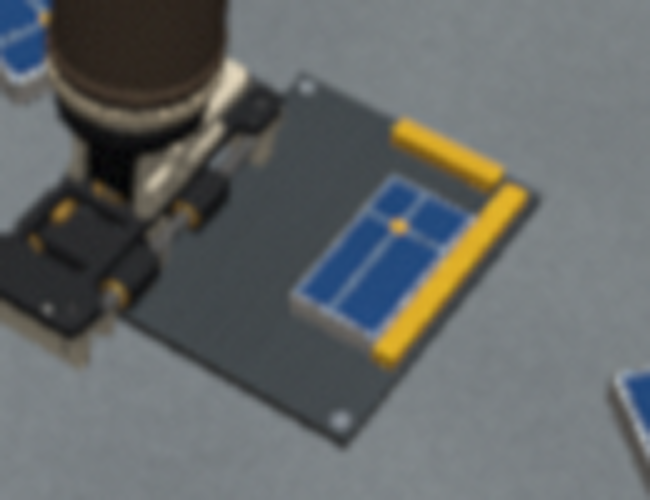

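The blank is flat on the fence (crop (375,335) to (475,215)), with a gap left to the end stop. Next I push it in +y from its -y end with the fingers closed.

```bash
python3 -m jog '[0,0.5,-0.3,-0.1,0.1,0,0.8,-0.4,0,0,0,0.7,-0.3,0,0,0,0.2,0,0,0,0,0,0,0,0,0,0,0,0,0]'; python3 go.py .038 -.085 .040 10.2 jig
```

```text
clock: 5.92
position: [0.5959, 0.1697, 0.0834]
ee_rot: [-3.121, -0.292, 0.053]
force: [-0.1, -0.1, -0.5]
width: 0.006
t 5.92 p [0.5959 0.1697 0.0834] jig [ 0.0372 -0.0806  0.0834] yaw 10.68 tilt z [-0.035  0.003 -0.999] F [-0.1 -0.1 -0.5] w 0.5
turn 0.08 units xyz [0.02 0.11 1.08]
```

```bash
python3 -m jog '[0,0,0.1,0.4,0.08,0,0,0,0.4,0,0,0,0,0.2,0,0,0,0,0.05,0,0,0,0,0,0]'; python3 go.py .038 -.039 .040 10.2 jig
```

```text
clock: 6.33
position: [0.59, 0.1682, 0.0404]
ee_rot: [-3.121, -0.285, 0.057]
force: [-0.1, 1.1, 0.7]
width: 0.003
t 6.33 p [0.59   0.1682 0.0404] jig [ 0.0311 -0.081   0.0404] yaw 10.45 tilt z [-0.037  0.003 -0.999] F [-0.1  1.1  0.7] w 0.3
turn 0.04 units xyz [ 0.17 -1.05  0.01]
```

```bash
python3 -m jog '[0,0.1,-0.1,0,0.04,0,0.03,-0.15,0,0,0,0,-0.15,0,0,0,0,-0.15,0,0,0,0,-0.12,0,0,0,0,-0.1,0,0,0,0,-0.05,0,0]'; python3 go.py .038 -.039 .040 10.2 jig
```

```text
clock: 6.92
position: [0.59, 0.2034, 0.0435]
ee_rot: [-3.124, -0.276, 0.054]
force: [-0.3, -2.9, -0.0]
width: 0.006
t 6.92 p [0.59   0.2034 0.0435] jig [ 0.0374 -0.0464  0.0435] yaw 10.1 tilt z [-0.035  0.002 -0.999] F [-0.3 -2.9 -0. ] w 0.5
turn -0.02 units xyz [ 0.02 -0.18  0.09]
```

```bash
python3 -m jog '[0,0,-0.06,0.06,0,0,0,-0.05,0.03,0,0,0,-0.05,0.02,0,0,0,-0.05,0,0,0,0,-0.05,0,0]'; python3 go.py .038 -.039 .040 10.2 jig
```

```text
clock: 7.33
position: [0.5896, 0.2059, 0.0439]
ee_rot: [3.123, 0.267, -0.052]
force: [-0.4, -1.6, 0.4]
width: 0.007
t 7.33 p [0.5896 0.2059 0.0439] jig [ 0.0374 -0.0438  0.0439] yaw 9.78 tilt z [-0.032 -0.01  -0.999] F [-0.4 -1.6  0.4] w 0.7
turn -0.07 units xyz [ 0.01 -0.12  0.1 ]
```

```bash
python3 -m jog '[0,0,-0.1,0.12,0,0,0,-0.1,0.1,0,0,0,-0.1,0,0]'; python3 go.py .038 -.039 .040 10.2 jig;python3 -m jog '[0,0,-0.12,0.1,0,0,0,-0.12,0,0]'; python3 go.py .038 -.039 .040 10.2 jig
```

```text
clock: 7.58
position: [0.5894, 0.2077, 0.0443]
ee_rot: [3.109, 0.254, -0.049]
force: [-0.4, -1.8, 0.4]
width: 0.005
t 7.58 p [0.5894 0.2077 0.0443] jig [ 0.0376 -0.0421  0.0443] yaw 9.34 tilt z [-0.03  -0.025 -0.999] F [-0.4 -1.8  0.4] w 0.5
turn -0.14 units xyz [ 0.01 -0.08  0.11]
clock: 7.75
position: [0.5893, 0.21, 0.0445]
ee_rot: [3.099, 0.245, -0.047]
force: [-2.1, -5.6, 2.2]
width: 0.006
t 7.75 p [0.5893 0.21   0.0445] jig [ 0.0379 -0.0398  0.0445] yaw 9.02 tilt z [-0.027 -0.035 -0.999] F [-2.1 -5.6  2.2] w 0.6
turn -0.2 units xyz [ 0.   -0.02  0.11]
```

```bash
python3 - <<'E'
from h import *
s=observe(); print(s["joints"].round(3),s["joint_efforts"].round(1),s["ft_torque"].round(2))
a=get_image("scene")[:,:,::-1]
cv2.imwrite("pics/s3.png",cv2.resize(a[50:200,250:400],None,fx=4,fy=4,interpolation=cv2.INTER_CUBIC))
E
```

```text
[-0.243  0.699 -0.297  1.71   0.286  0.816 -2.093] [ -5.6 -75.4 -10.8 -26.3  -1.3  -2.6   0.1] [-1.22  0.41  0.08]
```

View pics/s3.png

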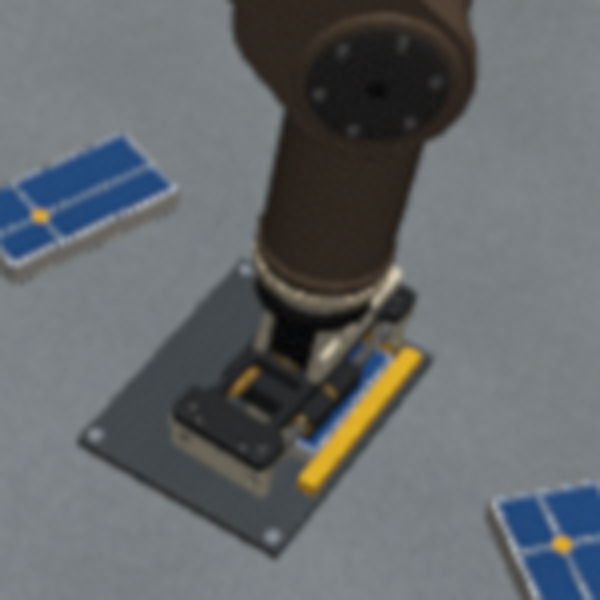

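The fingers have reached about where the blank's end should be when home. I back off to check it clear of the arm.

```bash
python3 -m jog '[0,0,0.4,0,0.1,0,0,0.6,-0.3,0.1,0,0,0.9,-0.6,0,0,0,1,-0.4,0,0,0,1,-0.3,0,0,0,1,0,0,0,0,1,0,0,0,0,1,0,0,0,0,0.4,0,0,0,0,0,0,0]'; python3 go.py .038 -.085 .080 10.2 jig;  python3 - <<'E'
from h import *
for n in ("top","scene"): cv2.imwrite(f"pics/{n}4.png",get_image(n)[:,:,::-1])
a=cv2.imread("pics/top4.png")[140:240,90:210];b=cv2.imread("pics/scene4.png")[105:195,260:368]
cv2.imwrite("pics/c4.png",np.vstack([cv2.resize(a,(360,300),interpolation=cv2.INTER_CUBIC),cv2.resize(b,(360,300),interpolation=cv2.INTER_CUBIC)]))
E
```

```text
clock: 8.63
position: [0.6355, -0.0832, 0.1166]
ee_rot: [3.111, 0.224, -0.036]
force: [-0.2, 0.7, 0.2]
width: 0.005
t 8.63 p [ 0.6355 -0.0832  0.1166] jig [ 0.0314 -0.3365  0.1166] yaw 8.22 tilt z [-0.021 -0.024 -0.999] F [-0.2  0.7  0.2] w 0.5
turn -0.33 units xyz [ 0.17 -6.29  0.91]
```

View pics/c4.png

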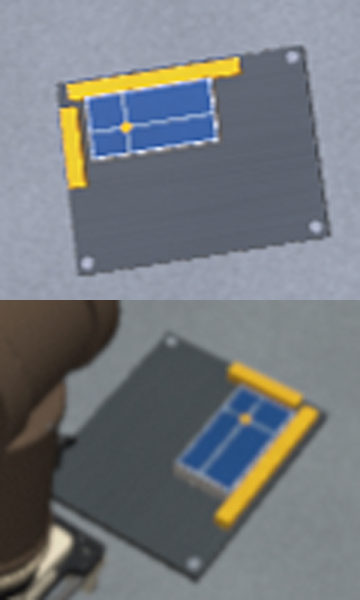

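```bash
cat > mb.py <<'E'
import sys; from h import *; from go import tojig
im=cv2.imread(sys.argv[5] if len(sys.argv)>5 else sys.argv[1]);H=hsv(im)
b=(H[...,0]>100)&(H[...,0]<125)&(H[...,1]>100); b[:, :100]=0; b[:,200:]=0; b[:150]=0; b[240:]=0
y=(H[...,0]>14)&(H[...,0]<34)&(H[...,1]>100)&(H[...,2]>100); y[:, :100]=0; y[:,200:]=0; y[:150]=0;y[240:]=0
q=cv2.minAreaRect(np.argwhere(b)[:,::-1].astype(np.float32))
c=[tojig(plane("top",u,.026)) for u in cv2.boxPoints(q)]
print("blue box jig mm",(1000*np.array(c)[:,:2]).round(1).tolist(),"centre",(1000*np.mean(c,0)[:2]).round(1))
for c,a,m in blobs(y,4): print("y",c,a,(1000*tojig(plane("top",c,.026 if a<40 else .022))[:2]).round(1))
E
python3 mb.py pics/top4.png; python3 - <<'E'
import sys; sys.argv=['x']
from h import *
from go import JC,JY
for x,y,z in[(66,20,.022),(25,90,.022),(34,57,.026)]:
    p=R.from_euler('z',JY,degrees=True).apply([x/1e3,y/1e3,z])+[*JC,0]; print(x,y,"px",proj("top",p).round(1))
E
```

```text
t 8.73 p [ 0.6349 -0.0789  0.1164] jig [ 0.0316 -0.3322  0.1164] yaw 8.42 tilt z [-0.022 -0.022 -1.   ] F [0.6 1.  0.6] w 0.4
blue box jig mm [[62.7, 79.8], [63.1, -25.8], [13.1, -27.4], [12.7, 77.6]] centre [37.9 26. ]
y [141.4 165.6] 311 [73.2 19.8]
y [114. 189.] 174 [23.4 97.5]
y [131.7 181.9] 9 [34.  48.4]
t 8.73 p [ 0.6349 -0.0789  0.1164] jig [ 0.0316 -0.3322  0.1164] yaw 8.42 tilt z [-0.022 -0.022 -1.   ] F [0.6 1.  0.6] w 0.4
66 20 px [141.6 168.3]
25 90 px [116.8 188. ]
34 57 px [128.4 182.4]
```

The blank is home in x (37.9 mm) but still 9 mm short of the stop in y: the small rows stalled against friction. I push again with larger rows.

```bash
python3 -m jog '[0,0.1,-0.6,0.3,-0.3,0,0.05,-1,0.3,0,0,0,-1,0.2,0,0,0,-1,0.1,0,0,0,-1,0,0,0,0,-0.8,0,0,0,0,-0.4,0,0,0,0,0,0,0,0,0,0,0,0]'; python3 go.py .038 -.062 .040 10.2 jig
```

```text
clock: 9.48
position: [0.5902, 0.1792, 0.0731]
ee_rot: [3.119, 0.316, -0.039]
force: [-0.3, -0.9, -0.7]
width: 0.005
t 9.48 p [0.5902 0.1792 0.0731] jig [ 0.0333 -0.0702  0.0731] yaw 11.56 tilt z [-0.024 -0.008 -1.   ] F [-0.3 -0.9 -0.7] w 0.5
turn 0.23 units xyz [ 0.12 -0.2   0.83]
```

```bash
python3 -m jog '[0,0.1,0,0.4,0.15,0,0.05,0,0.3,0.05,0,0,0,0.15,0,0,0,0,0.05,0,0,0,-0.15,0,0,0,0,-0.2,0,0,0,0,-0.2,0,0,0,0,-0.2,0.05,0]'; python3 go.py .038 -.031 .040 10.2 jig
```

```text
clock: 10.15
position: [0.5911, 0.2054, 0.0351]
ee_rot: [3.118, 0.275, -0.037]
force: [-4.7, -27.7, 40.2]
width: 0.006
t 10.15 p [0.5911 0.2054 0.0351] jig [ 0.0389 -0.0446  0.0351] yaw 10.09 tilt z [-0.022 -0.013 -1.   ] F [ -4.7 -27.7  40.2] w 0.6
turn -0.02 units xyz [-0.02 -0.34 -0.12]
```

The fingertips are pressing on the plate (Fz 40 N), so I raise them 4-5 mm.

```bash
python3 -m jog '[0,0,0,-0.15,0,0,0,0,-0.05,0]'; python3 go.py .038 -.031 .040 10.2 jig;python3 -m jog '[0,0,-0.15,0,0,0,0,-0.2,0,0,0,0,-0.2,0,0]'; python3 go.py .038 -.031 .040 10.2 jig
```

```text
clock: 10.32
position: [0.5913, 0.2073, 0.0442]
ee_rot: [3.117, 0.277, -0.035]
force: [-0.3, -0.5, 0.8]
width: 0.005
t 10.32 p [0.5913 0.2073 0.0442] jig [ 0.0393 -0.0428  0.0442] yaw 10.14 tilt z [-0.021 -0.014 -1.   ] F [-0.3 -0.5  0.8] w 0.5
turn -0.01 units xyz [-0.03 -0.29  0.1 ]
clock: 10.57
position: [0.5886, 0.2237, 0.0445]
ee_rot: [3.109, 0.269, -0.035]
force: [4.3, -34.2, 14.8]
width: 0.006
t 10.57 p [0.5886 0.2237 0.0445] jig [ 0.0396 -0.0262  0.0445] yaw 9.89 tilt z [-0.02  -0.022 -1.   ] F [  4.3 -34.2  14.8] w 0.5
turn -0.05 units xyz [-0.04  0.12  0.11]
```

Force jumped to 34 N, so the blank is on the stop. I back off and measure.

```bash
python3 -m jog '[0,0,0.4,0,0.05,0,0,0.6,-0.4,0,0,0,0.9,-0.6,0,0,0,1,-0.6,0,0,0,1,-0.4,0,0,0,1,-0.2,0,0,0,1,0,0,0,0,1,0,0,0,0,0.4,0,0,0,0,0,0,0]'; python3 - <<'E'
from h import *
for n in ("top","scene"): cv2.imwrite(f"pics/{n}5.png",get_image(n)[:,:,::-1])
E
python3 mb.py pics/top5.png
```

```text
clock: 11.4
position: [0.6418, -0.0616, 0.138]
ee_rot: [3.114, 0.283, -0.034]
force: [-0.6, 0.8, -1.0]
width: 0.004
t 11.5 p [ 0.6412 -0.0574  0.1379] jig [ 0.0416 -0.3121  0.1379] yaw 10.59 tilt z [-0.021 -0.015 -1.   ] F [ 0.   0.7 -0.1] w 0.5
blue box jig mm [[62.1, 90.9], [62.7, -14.8], [12.8, -16.6], [12.1, 88.5]] centre [37.4 37. ]
y [142.  165.6] 318 [72.9 18.2]
y [113.6 189.8] 143 [21.5 98.7]
y [127.9 182.9] 8 [32.9 58.4]
```

```bash
python3 - <<'E'
from h import *
a=cv2.imread("pics/top5.png")[150:220,100:180];b=cv2.imread("pics/scene5.png")[110:180,290:370]
cv2.imwrite("pics/c5.png",np.hstack([cv2.resize(a,(400,350),interpolation=cv2.INTER_CUBIC),cv2.resize(b,(400,350),interpolation=cv2.INTER_CUBIC)]))
E
```

```text
(no output)
```

View pics/c5.png

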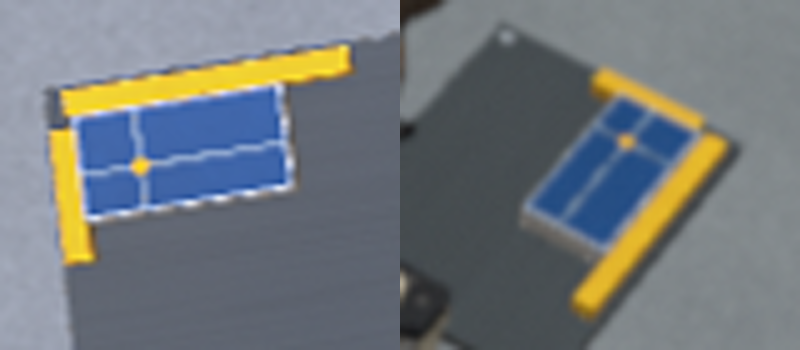

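The blank looks flat on the fence and on the stop in both views. I add one light nudge in +x to be sure it is seated on the fence.

```bash
python3 -m jog '[30,-0.2,-0.9,0,0.07,30,-0.25,-1,0,0,30,-0.3,-1,0.1,0,30,-0.3,-0.9,0.1,0,30,-0.3,-0.9,0.1,0,30,-0.3,-0.9,0.1,0,30,-0.3,-0.9,0.1,0,30,-0.2,-0.9,0,0,30,-0.1,-0.5,0,0,30,0,0,0,0]'; python3 go.py -.028 .035 .040 10.2 jig
```

```text
clock: 12.33
position: [0.4781, 0.2687, 0.1158]
ee_rot: [-3.122, -0.324, 0.041]
force: [-0.4, 0.1, 0.7]
width: 0.327
t 12.33 p [0.4781 0.2687 0.1158] jig [-0.0612  0.0377  0.1158] yaw 11.84 tilt z [-0.027 -0.    -1.   ] F [-0.4  0.1  0.7] w 30.0
turn 0.27 units xyz [0.83 0.07 1.89]
```

```bash
python3 -m jog '[30,0.3,0.05,0.6,0.15,30,0.3,0,0.6,0.1,30,0.1,0,0.4,0,30,0,0,0.15,0,30,0,0,0,0,30,0,0,0,0]'; python3 go.py -.004 .035 .042 10.2 jig
```

```text
clock: 12.83
position: [0.4946, 0.2876, 0.044]
ee_rot: [-3.115, -0.318, 0.045]
force: [0.8, -0.3, -0.0]
width: 0.328
t 12.83 p [0.4946 0.2876 0.044 ] jig [-0.0416  0.0534  0.044 ] yaw 11.68 tilt z [-0.03   0.007 -1.   ] F [ 0.8 -0.3 -0. ] w 30.1
turn 0.25 units xyz [0.94 0.46 0.05]
```

```bash
python3 -m jog '[30,0.1,0.3,0,0.2,30,0.2,0.15,0,0.1,30,0.2,0,0,0,30,0.15,0,0,0,30,0.1,0,0,0,30,0.1,0,0,0]'; python3 go.py -.004 .035 .042 10.2 jig
```

```text
clock: 13.33
position: [0.5361, 0.2743, 0.047]
ee_rot: [-3.119, -0.262, 0.038]
force: [-0.7, 0.3, 0.2]
width: 0.326
t 13.33 p [0.5361 0.2743 0.047 ] jig [-0.0031  0.0329  0.047 ] yaw 9.61 tilt z [-0.025  0.009 -1.   ] F [-0.7  0.3  0.2] w 30.0
turn -0.1 units xyz [-0.02 -0.05  0.13]
```

```bash
python3 -m jog '[30,0.12,0,0.1,-0.1,30,0.12,0,0,0,30,0.12,0,0,0]'; python3 go.py
```

```text
clock: 13.58
position: [0.5374, 0.2749, 0.0416]
ee_rot: [-3.124, -0.286, 0.078]
force: [-15.3, -3.6, 13.9]
width: 0.326
t 13.58 p [0.5374 0.2749 0.0416] jig [-0.0018  0.0333  0.0416] yaw 10.48 tilt z [-0.05  -0.001 -0.999] F [-15.3  -3.6  13.9] w 29.9
```

The nudge met 15 N at the same place as the first push, so the blank is seated. Next I leave and work out the punch.

```bash
python3 -m jog '[50,-0.5,0,0,-0.05,50,-0.6,0,-0.5,0,50,-0.2,0,-1,0,50,0,0.3,-1,0,50,0,0.6,-1,0,50,0,0.9,-0.7,0,50,0,1,-0.3,0,50,0,1,0,0.15,50,0,1,0,0.2,50,0,1,0,0.2,50,0,1,0,0.2,50,0,1,0,0.2,50,0,0.9,0,0,50,0,0.6,0,0,50,0,0.3,0,0]'; python3 - <<'E'
from h import *
d=np.array([-.5716,-.048,.8192])
for n,u in(("top",(369.4,213.8)),("scene",(147.6,215.1))):
    p=plane(n,u,.175); print(n,"cap",p.round(4),"grasp",(p-d*.024).round(4))
for n,u in(("top",(363.4,199.2)),("scene",(159.8,231.4))): # body mid, s~44, surface
    p=plane(n,u,.1+.819*.044+.006); print(n,"mid",p.round(4),"grasp",(p+d*.024).round(4))
E
python3 go.py .511 -.269 .26 4.8
```

```text
clock: 14.83
position: [0.5577, -0.1184, 0.2263]
ee_rot: [-3.134, -0.164, 0.074]
force: [-0.7, -0.3, 0.1]
width: 0.544
top cap [ 0.4974 -0.2678  0.175 ] grasp [ 0.5111 -0.2666  0.1553]
scene cap [ 0.5004 -0.2722  0.175 ] grasp [ 0.5141 -0.2711  0.1553]
top mid [ 0.5307 -0.2641  0.142 ] grasp [ 0.517  -0.2652  0.1617]
scene mid [ 0.5333 -0.2708  0.142 ] grasp [ 0.5196 -0.2719  0.1617]
t 14.83 p [ 0.5577 -0.1184  0.2263] jig [-0.0514 -0.3573  0.2263] yaw 6.0 tilt z [-0.047 -0.    -0.999] F [-0.7 -0.3  0.1] w 49.9
turn 0.2 units xyz [-1.48  3.65 -0.84]
```

```bash
python3 -m jog '[50,-0.2,0,-0.6,0.1,50,-0.4,0.3,-0.3,0.1,50,-0.4,0.8,0,0,50,-0.3,0.9,0,0,50,-0.1,0.8,0,0,50,-0.05,0.5,0,0,50,0,0.3,0,0,50,0,0,0,0,50,0,0,0,0]'; python3 go.py .513 -.268 .162 4.8
```

```text
clock: 15.58
position: [0.5153, -0.2685, 0.266]
ee_rot: [-3.133, -0.141, 0.071]
force: [0.2, 0.4, 0.8]
width: 0.544
t 15.58 p [ 0.5153 -0.2685  0.266 ] jig [-0.1197 -0.4975  0.266 ] yaw 5.16 tilt z [-0.046  0.003 -0.999] F [0.2 0.4 0.8] w 49.9
turn 0.06 units xyz [-0.06 -0.02  2.6 ]
```

```bash
python3 -m jog '[50,0,0,0.5,0.05,50,0.03,0,0.7,0,50,0.03,0,0.6,0,50,0,0,0.4,0,50,0,0,0.2,0,50,0,0,0.1,0,50,0,0,0,0]'; python3 go.py .513 -.268 .162 4.8
```

```text
clock: 16.17
position: [0.5196, -0.2523, 0.164]
ee_rot: [-3.127, -0.16, 0.062]
force: [0.2, -1.1, 1.5]
width: 0.55
t 16.17 p [ 0.5196 -0.2523  0.164 ] jig [-0.1126 -0.4824  0.164 ] yaw 5.86 tilt z [-0.04   0.008 -0.999] F [ 0.2 -1.1  1.5] w 50.5
turn 0.18 units xyz [-0.2   0.38  0.05]
```

```bash
python3 -m jog '[50,-0.1,0.25,0,0.1,50,-0.05,0.15,0,0,50,0,0,0,0]'; python3 go.py .513 -.268 .162 4.8; python3 - <<'E'
from h import *
a=get_image("scene")[:,:,::-1];b=get_image("top")[:,:,::-1]
cv2.imwrite("pics/c6.png",np.hstack([cv2.resize(a[150:280,110:240],(400,400),interpolation=cv2.INTER_CUBIC),cv2.resize(b[150:280,270:400],(400,400),interpolation=cv2.INTER_CUBIC)]))
E
```

```text
clock: 16.42
position: [0.5167, -0.2686, 0.1665]
ee_rot: [-3.128, -0.147, 0.057]
force: [-0.2, -0.6, 0.5]
width: 0.541
t 16.42 p [ 0.5167 -0.2686  0.1665] jig [-0.1183 -0.498   0.1665] yaw 5.38 tilt z [-0.037  0.008 -0.999] F [-0.2 -0.6  0.5] w 49.7
turn 0.1 units xyz [-0.09 -0.02  0.11]
```

View pics/c6.png

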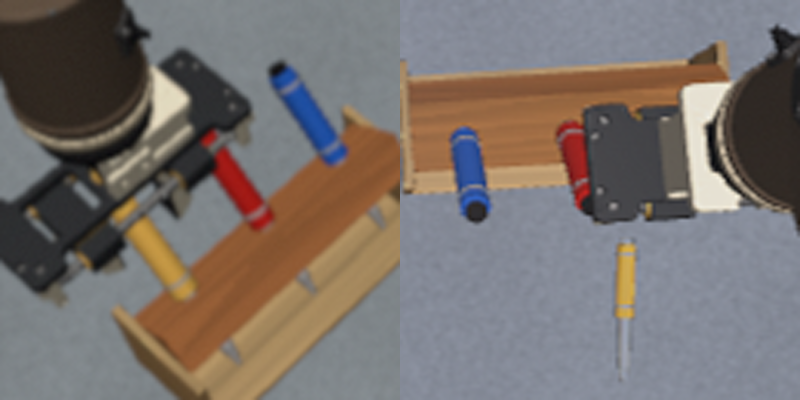

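The punch is between the fingers, and the red tool is clear of them. I close.

```bash
python3 -m jog '[50,-0.09,0,0.1,0.05,40,0,0,0,0,30,0,0,0,0,0,0,0,0,0,0,0,0,0,0,0,0,0,0,0,0,0,0,0,0,0,0,0,0,0]' 25; python3 go.py .513 -.268 .162 4.8
```

```text
clock: 17.18
position: [0.5132, -0.2685, 0.1634]
ee_rot: [-3.129, -0.137, 0.054]
force: [0.3, 0.2, 0.2]
width: 0.232
t 17.18 p [ 0.5132 -0.2685  0.1634] jig [-0.1218 -0.4972  0.1634] yaw 5.01 tilt z [-0.035  0.007 -0.999] F [0.3 0.2 0.2] w 21.3
turn 0.04 units xyz [-0.   -0.01  0.03]
```

```bash
python3 -m jog '[15,-0.09,0,-0.125,0,15,-0.09,0,-0.125,0,15,-0.09,0,-0.125,0]'; python3 go.py .4899 -.2705 .1962 4.8
```

```text
clock: 17.43
position: [0.5022, -0.2692, 0.1783]
ee_rot: [-3.128, -0.138, 0.057]
force: [-0.0, 0.7, -2.4]
width: 0.23
t 17.43 p [ 0.5022 -0.2692  0.1783] jig [-0.1327 -0.4959  0.1783] yaw 5.06 tilt z [-0.037  0.008 -0.999] F [-0.   0.7 -2.4] w 21.1
turn 0.04 units xyz [-0.31  0.01 -0.45]
```

```bash
python3 -m jog '[15,-0.1,0,-0.14,0,15,-0.1,0,-0.14,0,15,-0.1,0.02,-0.14,0,15,-0.1,0,-0.14,0,15,-0.05,0,-0.07,0,15,0,0,0,0]'; python3 go.py .4789 -.2714 .2125 4.8
```

```text
clock: 17.93
position: [0.4815, -0.2722, 0.2089]
ee_rot: [-3.129, -0.136, 0.058]
force: [-0.7, 0.9, -2.6]
width: 0.231
t 17.93 p [ 0.4815 -0.2722  0.2089] jig [-0.1536 -0.4952  0.2089] yaw 5.0 tilt z [-0.037  0.008 -0.999] F [-0.7  0.9 -2.6] w 21.2
turn 0.03 units xyz [-0.06 -0.03 -0.09]
```

Drawn about 55 mm straight along its axis, so the point is still about 20 mm inside the hole. The tool can't tilt itself, so I use the hole as a socket. I pull a little more, ease the grip, and swing the grasp over the point so the punch pivots upright between the pads.

```bash
python3 -m jog '[15,-0.11,0.02,-0.17,0,15,0,0,0,0,15,0.2,0,-0.16,0,15,0.22,0,-0.17,0,15,0.25,0,-0.13,0,15,0,0,0,0]' 6; python3 go.py .510 -.269 .234 4.8
```

```text
clock: 18.43
position: [0.5056, -0.2713, 0.2353]
ee_rot: [-3.129, -0.136, 0.057]
force: [0.6, 0.5, -1.3]
width: 0.238
t 18.43 p [ 0.5056 -0.2713  0.2353] jig [-0.1298 -0.4986  0.2353] yaw 4.97 tilt z [-0.037  0.008 -0.999] F [ 0.6  0.5 -1.3] w 21.8
turn 0.03 units xyz [ 0.11 -0.05  0.03]
```

```bash
cat > tilt.py <<'E'
from h import *
s=observe();M=R.from_rotvec(s["ee_rot"]).as_matrix();G=s["position"]+.006*M[:,2]
im=get_image("scene")[:,:,::-1];H=hsv(im);cv2.imwrite("pics/last.png",im)
y=(H[...,0]>14)&(H[...,0]<34)&(H[...,1]>130)&(H[...,2]>90)
g=proj("scene",G);print("grasp px",g.round(1),"F",s["force"].round(1))
W=np.zeros_like(y);a,b=int(g[0]),int(g[1]);W[b-30:b+60,a-45:a+45]=1
c=np.argwhere(y&W)[:,::-1].astype(np.float32)
y2=cv2.morphologyEx((y&W).astype(np.uint8),cv2.MORPH_CLOSE,np.ones((5,5)))
for ce,ar,m in blobs(y2,25):
    q=np.argwhere(m)[:,::-1].astype(np.float32);vx,vy,x0,y0=cv2.fitLine(q,cv2.DIST_L2,0,.01,.01).ravel()
    o,d1=ray("scene",(x0-20*vx,y0-20*vy));_,d2=ray("scene",(x0+20*vx,y0+20*vy))
    n=M[:,1];P=[o+d*((G-o)@n)/(d@n) for d in(d1,d2)]
    u=P[0]-P[1];u/=np.linalg.norm(u);u*=np.sign(u[2])
    ext=q@[vx,vy];i=[ext.argmin(),ext.argmax()]
    E=[o+d*((G-o)@n)/(d@n) for d in (ray("scene",q[k])[1] for k in i)]
    print("blob",ce,ar,"axis",u.round(3),"lean deg",np.degrees(np.arctan2(-u[0],u[2])).round(1),"line off G mm",(1000*np.linalg.norm(np.cross(G-P[0],u))).round(1),"ends rel G along axis mm",[(1000*(e-G)@u).round(1) for e in E])
E
python3 tilt.py
```

```text
grasp px [143.6 203.3] F [ 0.6  0.5 -1.3]
blob [116. 189.] 31 axis [0.586 0.042 0.809] lean deg -35.9 line off G mm 60.4 ends rel G along axis mm [np.float64(-225.8), np.float64(-76.2)]
blob [151.1 215.6] 255 axis [-0.151 -0.024  0.988] lean deg 8.7 line off G mm 4.1 ends rel G along axis mm [np.float64(16.1), np.float64(-104.4)]
```

```bash
sed -i 's/>90)/>110)/; s/np.ones((5,5))/np.ones((4,4))/' tilt.py; python3 -m jog '[15,0.2,0,-0.05,0,15,0.3,0,-0.05,0,15,0,0,0,0,15,0,0,0,0]'; python3 go.py .541 -.269 .240 4.8; python3 tilt.py
```

```text
clock: 18.82
position: [0.5245, -0.2697, 0.237]
ee_rot: [-3.128, -0.135, 0.063]
force: [0.3, 0.3, -1.5]
width: 0.239
t 18.82 p [ 0.5245 -0.2697  0.237 ] jig [-0.1108 -0.5004  0.237 ] yaw 4.94 tilt z [-0.041  0.009 -0.999] F [ 0.3  0.3 -1.5] w 21.9
turn 0.02 units xyz [ 0.41  0.02 -0.08]
grasp px [149.2 208. ] F [ 0.3  0.3 -1.5]
blob [156.5 221.9] 224 axis [ 0.003 -0.012  1.   ] lean deg -0.2 line off G mm 6.5 ends rel G along axis mm [np.float64(23.1), np.float64(-124.0)]
```

```bash
cat > len.py <<'E'
from h import *
s=observe();M=R.from_rotvec(s["ee_rot"]).as_matrix();G=s["position"]+.006*M[:,2]
for n in("scene",):
    im=get_image(n)[:,:,::-1];H=hsv(im)
    y=(H[...,0]>14)&(H[...,0]<34)&(H[...,1]>130)&(H[...,2]>110)
    for t in(-15,0,10,20,30):
        u=M[:,0]*-np.sin(np.radians(t))*[1,1,0]+[0,0,np.cos(np.radians(t))];
        print(t,[proj(n,G+k*u).round(1).tolist() for k in(.022,-.070,-.145)])
    g=proj(n,G).astype(int)
    for r in range(g[1]-20,g[1]+45,3):
        c=np.flatnonzero(y[r,g[0]-25:g[0]+40])+g[0]-25
        if len(c): print(r,c.min(),c.max(),len(c),end=" | ")
E
python3 len.py
```

```text
-15 [[148.8, 204.2], [150.7, 219.1], [152.0, 229.4]]
0 [[146.9, 202.4], [156.2, 224.4], [162.7, 239.8]]
10 [[145.8, 201.5], [159.7, 227.4], [169.6, 245.9]]
20 [[144.7, 200.7], [162.9, 229.9], [176.1, 251.0]]
30 [[143.8, 200.2], [165.8, 231.7], [182.1, 255.1]]
191 124 135 5 | 194 124 124 1 | 206 150 151 2 | 209 153 154 2 | 212 150 156 7 | 215 136 157 10 | 218 151 159 9 | 221 150 161 12 | 224 150 162 13 | 227 153 164 8 | 230 156 163 8 | 233 159 159 1 |
```

```bash
python3 -m jog '[15,0.2,0,-0.02,0,15,0.25,0,-0.02,0,15,0.2,0,0,0,15,0,0,0,0,15,0,0,0,0]'; python3 go.py .549 -.268 .241 4.8; python3 len.py
```

```text
clock: 19.33
position: [0.5515, -0.268, 0.238]
ee_rot: [-3.128, -0.132, 0.064]
force: [-2.0, -0.4, 1.4]
width: 0.236
t 19.33 p [ 0.5515 -0.268   0.238 ] jig [-0.0839 -0.5035  0.238 ] yaw 4.85 tilt z [-0.041  0.008 -0.999] F [-2.  -0.4  1.4] w 21.6
turn 0.01 units xyz [-0.06 -0.01 -0.07]
-15 [[157.0, 211.8], [158.2, 226.2], [159.1, 236.2]]
0 [[155.1, 210.0], [163.8, 231.6], [169.9, 246.8]]
10 [[153.9, 209.0], [167.4, 234.7], [177.0, 253.0]]
20 [[152.8, 208.2], [170.7, 237.3], [183.7, 258.3]]
30 [[151.9, 207.6], [173.7, 239.3], [189.8, 262.7]]
198 142 143 2 | 201 132 133 2 | 219 160 162 3 | 222 158 163 6 | 225 159 164 6 | 228 158 165 8 | 231 160 165 6 | 234 165 167 3 | 255 155 189 2 |
```

The reading is now close to upright, with a light socket contact of 2 N. I firm the grip and lift straight out.

```bash
python3 -m jog '[15,-0.02,0,0,0,15,0,0,-0.15,0,15,-0.01,0,-0.25,0,15,-0.01,0,-0.35,0,15,-0.02,0,-0.4,0,15,-0.02,0,-0.5,0,15,-0.02,0,-0.5,0,15,-0.02,0,-0.5,0,15,-0.01,0,-0.3,0,15,0,0,0,0]' 20; python3 go.py .558 .306 .38 32; python3 - <<'E'
from h import *
print(observe()["joints"].round(2))
E
python3 len.py
```

```text
clock: 20.22
position: [0.5496, -0.2687, 0.3665]
ee_rot: [-3.127, -0.132, 0.062]
force: [0.5, -0.3, -1.5]
width: 0.237
t 20.22 p [ 0.5496 -0.2687  0.3665] jig [-0.086  -0.5039  0.3665] yaw 4.86 tilt z [-0.04   0.009 -0.999] F [ 0.5 -0.3 -1.5] w 21.7
turn -4.52 units xyz [  7.79 -12.07  -0.34]
[ 0.52  0.39 -0.23  1.37  0.09  1.43 -1.2 ]
-15 [[141.2, 174.1], [144.1, 194.0], [146.1, 207.6]]
0 [[139.0, 172.1], [150.3, 199.9], [158.1, 219.1]]
10 [[137.7, 171.0], [154.3, 203.2], [165.8, 225.7]]
20 [[136.5, 170.2], [157.9, 205.8], [173.2, 231.2]]
30 [[135.5, 169.7], [161.2, 207.7], [179.9, 235.5]]
162 150 150 1 | 174 142 144 3 | 177 142 144 3 | 183 143 147 5 | 186 142 148 7 | 189 143 149 7 | 192 144 151 8 | 195 144 152 9 | 198 145 153 9 | 201 154 154 1 | 204 150 153 4 | 219 147 148 2 | 222 149 154 6 |
```

```bash
python3 -m jog '[15,0,0,0,-0.5,15,0,0,0,-0.9,15,0,0,0,-0.9,15,0,0,0,-0.9,15,0,0,0,-0.7,15,0.1,-0.15,0,0,15,0.2,-0.3,0,0,15,0.3,-0.45,0,0,15,0.4,-0.6,0,0,15,0.4,-0.6,0,0,15,0.4,-0.6,0,0,15,0.4,-0.6,0,0,15,0.4,-0.6,0,0,15,0.4,-0.6,0,0,15,0.4,-0.6,0,0,15,0.4,-0.6,0,0,15,0.4,-0.6,0,0,15,0.4,-0.6,0,0]'; python3 go.py .568 .305 .33 32
```

```text
clock: 21.77
position: [0.5718, 0.085, 0.3579]
ee_rot: [-3.028, -0.729, 0.079]
force: [0.5, -0.3, -1.9]
width: 0.234
t 21.77 p [0.5718 0.085  0.3579] jig [-0.0015 -0.1597  0.3579] yaw 27.13 tilt z [-0.055  0.013 -0.998] F [ 0.5 -0.3 -1.9] w 21.5
turn -0.81 units xyz [ 2.83 -4.72  0.7 ]
```

```bash
python3 -m jog '[15,0.35,-0.5,0,-0.4,15,0.4,-0.6,0.05,-0.4,15,0.4,-0.6,0.1,0,15,0.4,-0.6,0.1,0,15,0.4,-0.6,0.1,0,15,0.4,-0.6,0.1,0,15,0.25,-0.5,0,0,15,0.1,-0.2,0,0,15,0,0,0,0,15,0,0,0,0]'; python3 go.py .568 .305 .30 32; python3 - <<'E'
from h import *
s=observe();M=R.from_rotvec(s["ee_rot"]).as_matrix();G=s["position"]+.006*M[:,2]
im=get_image("scene")[:,:,::-1];H=hsv(im);cv2.imwrite("pics/s7.png",im)
y=(H[...,0]>14)&(H[...,0]<34)&(H[...,1]>110)&(H[...,2]>70)
for t in(-10,0,10): 
    u=M[:,0]*-np.sin(np.radians(t))*[1,1,0]+[0,0,np.cos(np.radians(t))];print(t,[proj("scene",G+k*u).round(1).tolist() for k in(.015,-.070,-.145)])
g=proj("scene",G).astype(int)
for r in range(g[1]-20,g[1]+80,3):
    c=np.flatnonzero(y[r,g[0]-30:g[0]+30])+g[0]-30
    if len(c): print(r,c.min(),c.max(),len(c),end=" | ")
E
```

```text
clock: 22.6
position: [0.5626, 0.315, 0.3382]
ee_rot: [-2.988, -0.852, 0.089]
force: [0.2, -0.5, -1.0]
width: 0.234
t 22.6 p [0.5626 0.315  0.3382] jig [0.0302 0.0683 0.3382] yaw 31.9 tilt z [-0.064  0.016 -0.998] F [ 0.2 -0.5 -1. ] w 21.5
turn -0.02 units xyz [-0.02  0.28  0.96]
-10 [[356.9, 44.8], [344.8, 72.0], [335.3, 93.1]]
0 [[355.8, 44.6], [349.6, 73.1], [344.7, 95.4]]
10 [[354.7, 44.5], [354.6, 73.6], [354.5, 96.5]]
29 352 354 3 | 32 352 370 5 | 35 368 369 2 | 62 348 354 7 | 65 348 354 7 | 68 347 354 8 | 71 348 353 6 | 74 347 353 7 | 125 328 334 7 | 128 328 340 13 |
```

```bash
python3 - <<'E'
from h import *
cv2.imwrite("pics/top7.png",get_image("top")[:,:,::-1])
a=cv2.imread("pics/s7.png")[20:145,310:395];b=cv2.imread("pics/top7.png")[130:230,70:180]
cv2.imwrite("pics/c7.png",np.hstack([cv2.resize(a,(408,600),interpolation=cv2.INTER_CUBIC),cv2.resize(b,(385,600),interpolation=cv2.INTER_CUBIC)]))
E
```

```text
(no output)
```

View pics/c7.png

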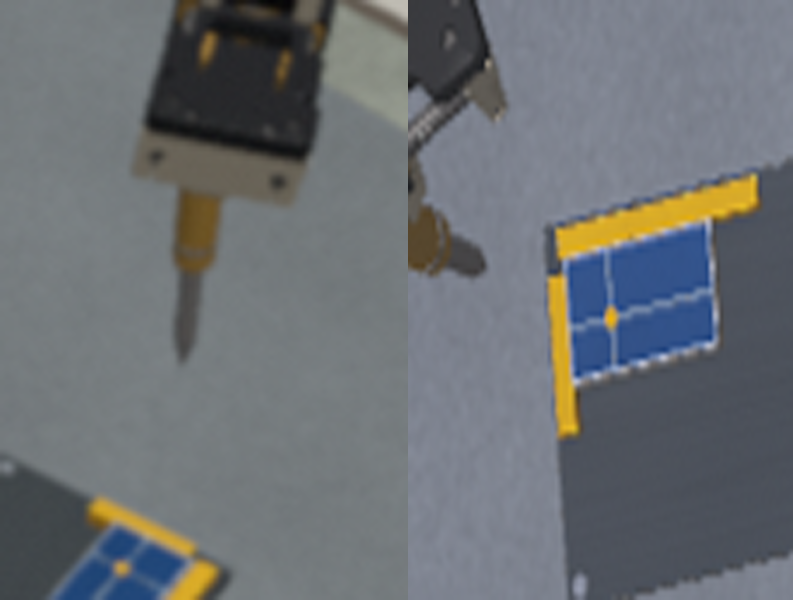

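```bash
python3 - <<'E'
from h import *
s=observe();M=R.from_rotvec(s["ee_rot"]).as_matrix();G=s["position"]+.006*M[:,2];print("G",G.round(4))
t,e=tri((91.2,174.5),(347.9,95.1));print("tip",t.round(4),e)
b,e=tri((77.7,171.5),(350.3,75.6));print("low",b.round(4),e)
for o in(G,b):
    u=o-t;print(np.linalg.norm(u),(np.degrees(u[:2]/u[2])).round(1))
    print("toolxy lean",np.degrees(M[:2,:2].T@u[:2]/u[2]).round(1))
print("dot",tri((127.7,182.7),(310+121/4.8-.3,20+568/4.8-.3)), plane("scene",(310+121/4.8-.3,20+568/4.8-.3),.026))
E
```

```text
G [0.5629 0.3137 0.3325]
tip [0.565  0.3252 0.1835] 0.0003249160328694305
low [0.5616 0.3202 0.2502] 0.0020060380499424004
0.1494602548198176 [-0.8 -4.4]
toolxy lean [-3.   3.3]
0.06701558728578623 [-2.9 -4.3]
toolxy lean [-4.7  2.1]
dot (array([0.56711097, 0.30503229, 0.02832077]), np.float64(0.000708570756701355)) [0.56590882 0.30638498 0.026     ]
```

The punch hangs about 4° off plumb, which is acceptable. Its point is at (0.565, 0.325, 0.184), and both views put the dot at (0.567, 0.305). I lower it over the dot.

```bash
python3 -m jog '[15,0,0.15,0.2,0,15,0.05,0.15,0.4,0,15,0.05,0.1,0.5,0,15,0.05,0,0.5,0,15,0,0,0.4,0,15,0,0,0.2,0,15,0,0,0,0,15,0,0,0,0]'; python3 go.py .5646 .2948 .2307 32
```

```text
clock: 23.37
position: [0.5788, 0.2869, 0.2456]
ee_rot: [-3.006, -0.818, 0.081]
force: [0.1, 0.5, -0.6]
width: 0.234
t 23.37 p [0.5788 0.2869 0.2456] jig [0.0412 0.0378 0.2456] yaw 30.51 tilt z [-0.057  0.011 -0.998] F [ 0.1  0.5 -0.6] w 21.5
turn -0.25 units xyz [-0.2  -0.36  0.37]
```

```bash
python3 -m jog '[15,-0.1,-0.15,0.15,-0.1,15,-0.1,-0.15,0.15,-0.1,15,0,-0.05,0.05,0,15,0,0,0,0,15,0,0,0,0]'; python3 go.py .5646 .2948 .2307 32
```

```text
clock: 23.78
position: [0.5636, 0.2957, 0.2346]
ee_rot: [-2.995, -0.851, 0.073]
force: [-0.3, -1.0, -1.6]
width: 0.235
t 23.78 p [0.5636 0.2957 0.2346] jig [0.0278 0.0492 0.2346] yaw 31.77 tilt z [-0.052  0.013 -0.999] F [-0.3 -1.  -1.6] w 21.6
turn -0.04 units xyz [0.01 0.03 0.1 ]
```

```bash
python3 -m jog '[15,0.02,0.02,0.1,0,15,0,0,0,0,15,0,0,0,0]'; python3 go.py .5646 .2948 .2307 32; cat > tip.py <<'E'
from h import *
s=observe();M=R.from_rotvec(s["ee_rot"]).as_matrix();G=s["position"]+.006*M[:,2];T=np.array([.567,.305,.076])
e={}
for n in("top","scene"):
    im=get_image(n)[:,:,::-1];d=np.abs(im.astype(int)-cv2.imread(f"pics/{n}5.png")).sum(2)
    t=proj(n,T);g=proj(n,G);v=(t-g)/np.linalg.norm(t-g);w=np.array([-v[1],v[0]])
    yy,xx=np.mgrid[:384,:512];P=np.stack([xx,yy],2)-t;a=P@v;b=P@w
    m=(d>45)&(abs(b)<9)&(a>-25)&(a<12)
    for k in range(-24,12,2):
        r=m&(a>=k)&(a<k+2)
        if r.any(): print(n,k,"side",b[r].min().round(1),b[r].max().round(1),int(r.sum()),end=" | ")
    q=a[m&(abs(b)<5)].max(); r=m&(a>q-2)&(abs(b)<5); e[n]=t+v*q+w*b[r].mean(); print("\n",n,"T px",t.round(1),"tip px",e[n].round(1),"ends at",q.round(1))
p,er=tri(e["top"],e["scene"]);print("tip",p.round(4),"err",er.round(4),"dist to G",np.linalg.norm(p-G).round(4),"lean deg",np.degrees((G-p)[:2]/(G-p)[2]).round(1))
E
python3 tip.py
```

```text
clock: 24.03
position: [0.5648, 0.2965, 0.2312]
ee_rot: [-2.994, -0.853, 0.07]
force: [0.1, 0.3, -2.5]
width: 0.232
t 24.03 p [0.5648 0.2965 0.2312] jig [0.029  0.0497 0.2312] yaw 31.83 tilt z [-0.051  0.014 -0.999] F [ 0.1  0.3 -2.5] w 21.3
turn -0.03 units xyz [-0.03  0.03  0.01]
top -24 side -8.8 8.6 40 | top -22 side -8.5 8.9 34 | top -20 side -8.8 8.9 34 | top -18 side -8.8 8.6 40 | top -16 side -8.2 8.9 34 | top -14 side -8.8 8.9 35 | top -12 side -8.5 8.6 39 | top -10 side -8.8 8.9 34 | top -8 side -8.8 8.3 34 | top -6 side -8.5 8.9 40 | top -4 side -8.8 8.9 34 | top -2 side -8.8 8.6 34 | top 0 side -8.1 9.0 36 | top 2 side -8.7 9.0 36 | top 4 side -8.4 8.7 34 | top 6 side -8.7 9.0 37 | top 8 side -8.7 9.0 33 | top 10 side -8.4 8.7 31 | 
 top T px [120.4 180.4] tip px [131.7 184.1] ends at 11.8
scene -24 side -3.4 5.8 20 | scene -22 side -3.7 5.5 20 | scene -20 side -4.0 5.2 21 | scene -18 side -3.1 5.0 16 | scene -16 side -2.6 3.7 14 | scene -14 side -1.9 3.2 11 | scene -12 side -2.1 3.1 12 | scene -10 side -2.4 2.8 12 | scene -8 side -2.7 2.5 12 | scene -6 side -3.0 2.2 13 | scene -4 side -2.3 1.9 10 | scene -2 side -2.5 1.6 9 | scene 0 side -0.8 0.4 2 | scene 4 side -1.5 -1.5 1 | scene 6 side -1.6 -0.7 2 | scene 8 side -0.8 -0.8 1 | scene 10 side -2.4 -1.4 2 | 
 scene T px [337.4 127. ] tip px [337.5 139.1] ends at 12.0
tip [0.5689 0.3045 0.0213] err 0.0151 dist to G 0.2042 lean deg [-1.3 -2.2]
```

In the scene view the point ends within 1 px of the target spot, 50 mm above the dot. Kinematics puts it at (0.567, 0.307, 0.0765). The top view is hidden by the gripper. I let it settle and hand in.

```bash
python3 -m jog '[15,0,0,0,0,15,0,0,0,0,15,0,0,0,0]'; python3 go.py .5646 .2948 .2307 32; python3 tip.py | grep -E "scene -?[0-4] "; python3 - <<'E'
from h import *
s=observe();print(abs(s["dq"]).max());print(sign_off())
E
```

```text
clock: 24.38
position: [0.5651, 0.2961, 0.2312]
ee_rot: [-2.995, -0.852, 0.07]
force: [0.3, 0.7, -2.3]
width: 0.236
t 24.38 p [0.5651 0.2961 0.2312] jig [0.0293 0.0493 0.2312] yaw 31.79 tilt z [-0.051  0.014 -0.999] F [ 0.3  0.7 -2.3] w 21.6
turn -0.04 units xyz [-0.03  0.02  0.01]
scene -24 side -3.4 5.8 20 | scene -22 side -3.7 5.5 20 | scene -20 side -3.9 5.3 21 | scene -18 side -3.1 5.0 17 | scene -16 side -2.5 3.7 14 | scene -14 side -2.8 3.4 14 | scene -12 side -2.1 3.1 12 | scene -10 side -2.4 2.8 12 | scene -8 side -2.7 2.5 12 | scene -6 side -3.0 2.2 13 | scene -4 side -3.2 1.9 11 | scene -2 side -2.5 1.6 8 | scene 0 side -0.8 0.4 2 | scene 4 side -2.5 -1.5 3 | scene 6 side -1.6 -0.7 2 | scene 8 side -0.8 -0.8 1 | scene 10 side -2.4 -1.4 2 | 
0.0013390390107375656
the job is handed in; nothing more can be done
None
```

The blank is home against the fence and end stop, and the brass punch is held point-down over the yellow dot. I handed the job in at about 24.5 s of the 72 s allowed, with the arm steady.

**Blank:** I slid it to the fence, then to the end stop. The first push towards the stop stalled 9 mm short, so I repeated it, then gave one last nudge to the fence. It met firm resistance both ways (15 N at the fence, 34 N at the stop). Before that nudge its centre measured (37.4, 37.0) mm against a nominal (38, 35), within about one 2.4 mm pixel. I did not re-measure it afterwards.

**Punch:** The gripper cannot tilt, so I drew the punch most of the way out along its axis. I then turned it upright using the hole as a socket, lifted it out and carried it over.

**Last checks:**
- **Point position:** in the scene view the point is within about 1 px of the spot 5 cm above the dot, and the arm's position agrees to about 2 mm.
- **Not confirmed from above:** the gripper hides the point in the top view, so that check gave no usable result.
- **Lean:** the punch was about 4–5° off vertical when last measured, just before the final lowering. I left that uncorrected.
- **Force:** while freeing stuck fingertips I pressed on the jig plate with a wrist reading of about 40 N down and 28 N sideways. That was the fingertips, not the gripper's body, but it is close to the 40 N limit. I raised them straight away.
- **Other items:** I saw no sign that the other tools or loose things were disturbed, but I did not check each one at the end.

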